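Try the findings box, free its catch if it holds, and hold the lid open

TASK

Lift the dye bottle off the lid of the plywood findings box and stand it upright on the bare table, without tipping it on the way or disturbing the things around. Then, before touching the catch, tug the lid up gently by its wooden knob to learn whether the catch holds it; if it does, free it by sliding the catch's steel finger post to the right, away from the knob, as far as it takes. Finally raise the lid by the knob until it is about half open (45 degrees) and finish there, still gripping the knob, for the lid has no stay and must be held.

Things in the scene. Friction and masses are not known exactly. Their poses are not given: they have to be found in the camera images.
- box: Plywood findings box, fixed to the table: 190 (x) x 300 (y) x 101 mm high, lid shut. Origin: centre of its underside; x points from the front to the hinged rear, y left along the front, z up. Front face at x = -95 mm, lid joint line at z = 75 mm. A black steel catch case on the front covers y = -140 to -30, z = 36 to 70 mm and stands out 21 mm.
- lid (a joint): Lid angle, rad: 0 shut, grows as the front edge rises, stop at 1.3. The lid (26 mm high, 0.45 kg) falls shut when let go; free, it lifts with 2 to 3 N at the knob. If the catch holds it, it rises only about 0.02 rad (4 to 5 mm at the knob) and stops hard; pull no harder than about 25 N.
- lid_pull: Turned dark wooden knob, 25 mm across, grip 19 mm long, on the middle of the lid's front edge, pointing forward. Origin: centre of the grip; lid shut: 120 mm in front of the box's centre, 88 mm above the table (215 mm before the hinge axis, 13 mm above it). Turns with the lid. Best taken from above, fingers closing along the box's y: it then turns between them and the gripper can stay upright.
- catch_bolt: Steel finger post of the catch, right of the knob: upright, 10 mm thick, 13 mm ball on top, 20 mm clear of the case. Origin: middle of the upright, 141 mm in front of the box's centre, 73 mm above the table; top 20 mm higher, its arm into the case 20 mm lower. Slides along the box's y from y = -72 mm (left stop, fully caught) to y = -112 mm (right stop, always free).
- catch_hook: Steel hook under the lid's front edge that dips into the catch case, where the nose of the slide holds it down. Moves with the lid.
- dye_bottle: Dark brown round bottle with a black cap, 39 mm across, 82 mm high, 0.09 kg, standing upright on the lid at the start (its foot 101 mm above the table). Origin at the centre of its underside, z axis up.
- thread_spool: Upright spool of tan thread, 41 x 48 x 67 mm, on the table to the left of the box: leave it alone. Origin at the centre of its underside.
- tape_roll: Roll of masking tape lying flat, 64 mm across and 19 mm high, to the left of the box: leave it alone. Origin at the centre of its underside.
- wax_puck: Round puck of beeswax, 48 mm across and 16 mm high, on the table to the left: leave it alone. Origin at the centre of its underside.
- lid_hinge (a point): Middle of the lid's hinge axis: rear edge of the box, 95 mm behind its centre, 75 mm above the table. The axis runs along the box's y.
- catch_case (a point): Middle of the catch case's front. The post slides with about 3 N of friction and stays where left; it may start 2 to 34 mm from its left stop. The nose inside cannot be seen and its setting differs: it lets go of the lid when the post is somewhere between 14 and 26 mm from the left stop, so the look of the post does not tell whether the lid is caught.

How it is judged:
On the way, in this order (a step that is already met when the one before it is completed fails the run):
1. the dye bottle stands upright on the table, let go, the lid still shut (height (world z) of dye_bottle below 0.008 m and angle between dye_bottle's own z axis and vertical below 0.15 rad and linear speed of dye_bottle below 0.03 m/s and contact force between the fingers and dye_bottle below 0.1 N and value of joint lid below 0.008 rad), for 0.2 s.
2. the lid is tugged up by its knob, into the catch or free of it, while the catch has not been moved yet (value of joint lid above 0.012 rad and contact force between the fingers and lid_pull above 1 N and distance of catch_bolt from where it was at the start of the episode below 0.003 m), for 0.05 s.
At the end, for the whole second after the job is handed in: The lid stands still at 0.6 to 1.0 rad, held by the fingers on its wooden knob with more than 1 N; the dye bottle stands upright (within 0.15 rad) on the table (value of joint lid between 0.6 and 1 rad and velocity of joint lid between -0.05 and 0.05 rad/s and contact force between the fingers and lid_pull above 1 N and height (world z) of dye_bottle below 0.008 m and angle between dye_bottle's own z axis and vertical below 0.15 rad and linear speed of dye_bottle below 0.03 m/s); the arm keeps its last pose, push and grip.
It fails at once if the dye bottle is tipped (angle between dye_bottle's own z axis and vertical above 0.6 rad).
It fails at once if the catch is wrenched: more than 60 N between its nose and the lid's hook (contact force between catch_bolt and catch_hook above 60 N).
It fails at once if the thread spool, the tape roll or the wax puck is moved more than 30 mm (distance of any of thread_spool, tape_roll, wax_puck from where it was at the start of the episode above 0.03 m).
It also fails if it takes over 67 s, if anything falls off the work surface, if the arm or the gripper's body presses on something with over 40 N, if the wrist force passes 120 N, or if a joint passes its speed limit or range.

ROBOT

A 6-joint arm with a two-finger parallel gripper is mounted at the origin on a cart in front of the work surface, level with it; the furniture and walls round the work are solid. World frame = base frame: x ahead of the robot, y to its left, z up, the work surface at z = 0. Lengths are in m, angles in rad, forces in N, time in s.
With the tool pointing down it reaches from about 0.35 to 0.975 m from the base axis. Payload 7.1 kg.
Tool frame: the origin (TCP) lies midway between the tips of the shut fingers; the grasp point (between the pads) lies 19 mm behind it; z points along the fingers, y is the line along which they close (so a half turn about z gives the same grasp; the last joint's range is limited). The gripper opens to 88 mm and grips with 3 to 60 N. Pads are 20 mm wide; open, the fingers measure 115 mm over their backs; the gripper's body (75 mm by 178 mm) begins 61 mm behind the grasp point.
Start: joints at [-1.211, 0.423, 1.63, -0, 1.089, -0.019], TCP at [0.231, -0.581, 0.223] pointing down, gripper open.
Joint ranges: [-3, 3], [-0.9, 2.11], [0.09, 2.58], [-1.31, 4.45], [0.11, 2.69], [-2.54, 2.54]. Speed limits (rad/s): [2.39, 2.39, 3.01, 3.14, 3.14, 3.14].

INTERFACE

Orientations are given as a unit quaternion [w, x, y, z].
In Python, from station import manip, kin, viewer, nets gives the robot as it stands. Calls block until the motion is done:
- manip.move_pose(position, orientation): joint-space move of the TCP to a pose.
- manip.movel(position, frame=None, v=0.15, until_force=None): straight line of the TCP; frame=None keeps the orientation; v is the mean speed in m/s. With until_force (N) it stops when the force on the tool has changed by that much, and returns True; else False.
- manip.movej(angles): joint-space move.
- manip.command_gripper(opening): opening from 0.0 (shut) to 1.0 (fully open); the grip force is fixed at half the most; returns when the fingers have stopped.
- manip.wait(seconds).
- kin.inverse_kinematics(position, orientation): joint angles nearest the present ones, or None.
- viewer.read_camera(name): name is "scene" or "top"; returns the picture (420x560x3 uint8, red, green, blue); there is no depth.
- viewer.camera_info(name): a dict with "intrinsics" (3x3 intrinsics, pixels), "T" (4x4, takes a point from camera to world coordinates). Camera axes: x right, y up, looking along -z (the intrinsics and any distortion apply to the point x, -y, -z); pixel columns grow to the right and rows downward; lengths in m; the calibration is good to about 2 mm. A picture is of the moment at which its call begins. camera_info takes no time and is no camera call.
A pose or a line that the arm cannot do raises manip.MotionError and nothing moves.
- manip.job_done(): hands the job in; it is judged then, once.
Trained networks look in the newest picture that a camera, given by its name, has taken for a name from the list of things; names that differ only in an ending like _2 or _b are one class to them, and where a whole thing is asked for, a point or a joint stands for the part that bears it (a point fixed in the world has none). Each returns a list of dicts, best first, with "conf" (0 to 1); they miss things now and then, are a little off and sometimes report something else, mostly with a low value. They report only what shows in the picture. A call takes as long as a camera call.
- nets.recognise(camera, query): "bbox" ([centre column, centre row, width, height] in pixels, round what is visible of it).
Readings, each from a call of its own:
- manip.get_time(): time.
- manip.get_joint_pos(): joint angles.
- manip.get_qvel(): joint speeds.
- manip.get_effort(): joint torques, N m.
- manip.get_tcp_pos(): TCP position.
- manip.get_ee_rot(): TCP orientation.
- manip.get_ft_force(): force on the tool from outside, world axes, zero at the start.
- manip.get_ft_torque(): the same for the moment, N m.
- manip.get_grip_width(): opening from 0.0 (shut) to 1.0 (fully open).
- manip.get_finger_force(): force on a finger pad.
Only numpy, scipy, OpenCV 4.12 (cv2) and the standard library are available. Lean on these libraries where they do the work, as an engineer would, in place of code of your own. Each camera call takes 0.05 s, during which the arm holds its last target. There are 200 camera calls.

## Working session

There is one attempt and no reset: what is moved stays moved. The work goes in short steps, each a Python script; the robot and the scene stay as the last script left them, time stands still between calls to the robot, and variables do not carry over. Pictures are saved under pics/ and viewed, at most 10 in all, crops included, and the job is handed in when it is done.

```bash
ls; mkdir -p pics; python3 - <<'E'
from station import manip, kin, viewer, nets
import cv2, numpy as np
np.set_printoptions(precision=4,suppress=True)
for c in ("scene","top"):
    im=viewer.read_camera(c); cv2.imwrite(f"pics/{c}0.png",im[:,:,::-1])
    i=viewer.camera_info(c); print(c,i)
    for q in ["box","lid_pull","catch_bolt","dye_bottle","thread_spool","tape_roll","wax_puck","catch_case"]:
        r=nets.recognise(c,q); print(q,[(np.round(d["bbox"],1).tolist(),round(d["conf"],2)) for d in r[:2]])
print(manip.get_time(),manip.get_ee_rot())
E
```

```text
pics
station.py
scene {'intrinsics': array([[539.6662,   0.    , 280.9591],
       [  0.    , 539.6662, 216.9062],
       [  0.    ,   0.    ,   1.    ]]), 'T': array([[-0.8287,  0.377 , -0.4136,  0.0414],
       [-0.5595, -0.5727,  0.5992,  0.9489],
       [-0.011 ,  0.728 ,  0.6855,  0.9898],
       [ 0.    ,  0.    ,  0.    ,  1.    ]])}
box [([321.0, 192.2, 127.8, 114.7], 0.91), ([245.8, 329.5, 21.1, 19.7], 0.59)]
lid_pull []
catch_bolt [([373.1, 188.5, 23.2, 6.6], 0.4)]
dye_bottle [([293.3, 174.6, 15.6, 33.3], 0.86)]
thread_spool [([231.7, 294.1, 19.0, 30.1], 0.73)]
tape_roll [([217.6, 270.2, 31.1, 20.6], 0.86)]
wax_puck [([244.7, 328.0, 24.2, 20.4], 0.91), ([316.1, 190.8, 128.3, 109.2], 0.59)]
catch_case [([313.0, 191.6, 130.4, 109.4], 0.69), ([316.2, 181.8, 124.5, 90.5], 0.54)]
top {'intrinsics': array([[400.2423,   0.    , 276.9509],
       [  0.    , 400.2423, 208.5874],
       [  0.    ,   0.    ,   1.    ]]), 'T': array([[ 0.0191,  0.9817, -0.1896,  0.4084],
       [-0.9993,  0.0127, -0.0349,  0.1619],
       [-0.0318,  0.1901,  0.9812,  1.0233],
       [ 0.    ,  0.    ,  0.    ,  1.    ]])}
box [([367.3, 218.2, 137.8, 118.3], 0.94)]
lid_pull [([361.8, 257.5, 14.0, 15.7], 0.63), ([367.1, 212.6, 135.9, 103.1], 0.49)]
catch_bolt [([395.6, 264.6, 17.3, 22.5], 0.56)]
dye_bottle [([332.9, 194.4, 20.4, 17.7], 0.81)]
thread_spool [([203.7, 217.1, 17.0, 16.1], 0.84)]
tape_roll [([224.5, 187.1, 24.8, 24.4], 0.74)]
wax_puck [([366.0, 218.8, 140.3, 114.2], 0.67), ([184.2, 247.1, 17.5, 18.0], 0.64)]
catch_case [([369.1, 219.4, 132.6, 116.1], 0.77)]
0.9 [ 0.      0.9821  0.1883 -0.    ]
```

```bash
python3 - <<'E'
import cv2
a=cv2.imread("pics/top0.png")[140:300,270:470]; cv2.imwrite("pics/topc.png",cv2.resize(a,(750,600),interpolation=cv2.INTER_CUBIC))
E
```

```text
(no output)
```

View pics/topc.png

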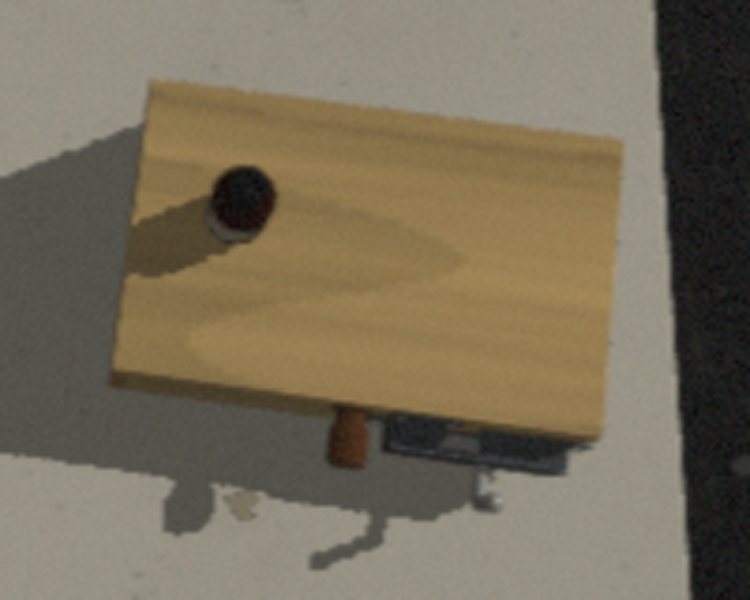

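View pics/scene0.png

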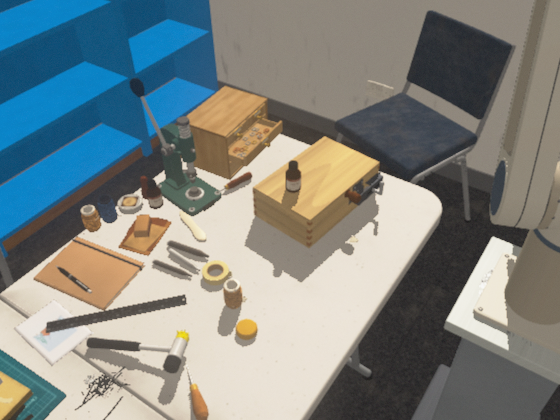

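View pics/top0.png

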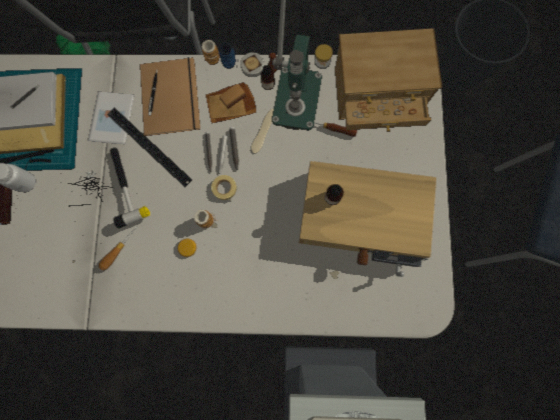

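The top view shows the lid corners at crop (150,82), (622,142), (600,438) and (117,373), the knob at (348,438), the post ball at (490,500) and the bottle cap at (246,195). In full top pixels the bare table is around (270,230). The scene view agrees, with the bottle at (293,176).

```bash
cat > h.py <<'E'
import numpy as np, cv2
from scipy.optimize import least_squares
from station import manip, kin, viewer, nets
np.set_printoptions(precision=4,suppress=True)
def ray(c,px):
    i=viewer.camera_info(c);K=i["intrinsics"];T=i["T"]
    d=np.linalg.solve(K,[px[0],px[1],1.]); return T[:3,3],T[:3,:3]@np.array([d[0],-d[1],-d[2]])
def at(c,px,z):
    o,d=ray(c,px); return (o+d*(z-o[2])/d[2])
def proj(c,p):
    i=viewer.camera_info(c);T=i["T"];q=T[:3,:3].T@(np.asarray(p)-T[:3,3]); q=i["intrinsics"]@np.array([q[0],-q[1],-q[2]]); return q[:2]/q[2]
def full(u): return np.array([270+u[0]/3.75,140+u[1]/3.75])-np.array([.4,.4])
E
python3 - <<'E'
from h import *
C=[at("top",full(u),.101)[:2] for u in [(150,82),(622,142),(600,438),(117,373)]]
M=np.array([(.095,.15),(.095,-.15),(-.095,-.15),(-.095,.15)])
R=lambda a:np.array([[np.cos(a),-np.sin(a)],[np.sin(a),np.cos(a)]])
f=lambda p:((M@R(p[2]).T+p[:2])-C).ravel()
s=least_squares(f,[.6,-.05,0]);p=s.x;print("box",p,np.degrees(p[2]),"res",s.fun)
B=lambda v:np.r_[R(p[2])@np.array(v[:2])+p[:2],v[2]]
print("knob pred",B((-.12,0,.088)),"seen",at("top",full((348,438)),.095), proj("top",B((-.12,0,.088))))
po=at("top",full((490,500)),.087);print("post",po,"box frame",R(p[2]).T@(po[:2]-p[:2]))
b=at("top",full((246,195)),.183);print("bottle",b, proj("scene",np.r_[b[:2],.142]),proj("scene",np.r_[b[:2],.183]),proj("scene",np.r_[b[:2],.101]), "bf",R(p[2]).T@(b[:2]-p[:2]))
for c in [(.095,.15,.101),(.095,-.15,.101),(-.095,-.15,.101),(-.095,.15,.101),(-.095,.15,0),(-.12,0,.088),(-.141,-.08,.093)]: print(c,proj("scene",B(c)))
for q,u,z in (("spool",(203.7,217),.03),("tape",(224.5,187),.019),("wax",(185,247),.016)): print(q,at("top",u,z))
E
python3 - <<'E'
import cv2
a=cv2.imread("pics/scene0.png")[130:250,240:400]; cv2.imwrite("pics/scenec.png",cv2.resize(a,(800,600),interpolation=cv2.INTER_CUBIC))
E
```

```text
box [ 0.5913 -0.0185 -0.1194] -6.839819099722619 res [ 0.0008  0.0005  0.0017 -0.0016 -0.0016 -0.0024 -0.0008  0.0035]
knob pred [ 0.4721 -0.0042  0.088 ] seen [ 0.4786 -0.0034  0.095 ] [362.2845 259.4459]
post [ 0.4429 -0.0902  0.087 ] box frame [-0.1387 -0.0888]
bottle [0.6096 0.0674 0.183 ] [293.6936 176.0207] [293.7809 162.9105] [293.6098 188.5939] bf [0.0079 0.0874]
(0.095, 0.15, 0.101) [251.7943 186.4985]
(0.095, -0.15, 0.101) [323.4887 134.8083]
(-0.095, -0.15, 0.101) [379.557  160.8719]
(-0.095, 0.15, 0.101) [309.8893 219.5459]
(-0.095, 0.15, 0) [308.8549 248.6305]
(-0.12, 0, 0.088) [354.4718 196.4926]
(-0.141, -0.08, 0.093) [379.2108 182.9368]
spool [0.5762 0.3825 0.03  ]
tape [0.6578 0.3349 0.019 ]
wax [0.5008 0.4292 0.016 ]
```

View pics/scenec.png

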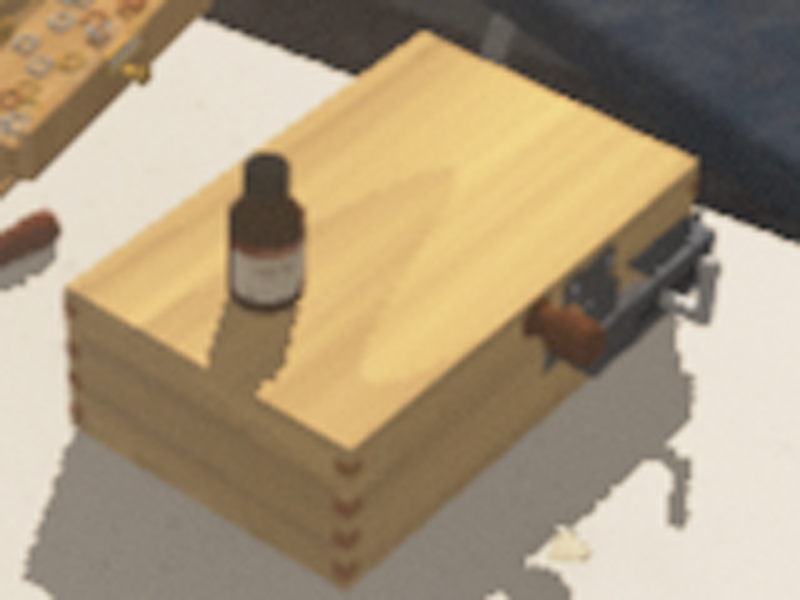

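The box, knob and bottle positions agree in both views. I'll move the bottle first.

```bash
cat >> h.py <<'E'
P=np.array([0.5913,-0.0185,-0.1194])
R2=np.array([[np.cos(P[2]),-np.sin(P[2])],[np.sin(P[2]),np.cos(P[2])]])
B=lambda x,y,z:np.r_[R2@np.array([x,y])+P[:2],z]
Q=np.array([0,np.cos(P[2]/2),np.sin(P[2]/2),0])
def st(m=""): print(m,"t",manip.get_time(),"tcp",manip.get_tcp_pos(),"w",manip.get_grip_width(),"ff",manip.get_finger_force(),"F",manip.get_ft_force())
E
python3 - <<'E'
from h import *
b=[.6096,.0674]
print(kin.inverse_kinematics(B(-.12,0,.07),Q),kin.inverse_kinematics([*b,.117],Q))
manip.command_gripper(.9)
manip.move_pose([*b,.26],Q); st("above")
print(manip.movel([*b,.117],v=.12,until_force=6)); st("down")
manip.command_gripper(0); st("grip")
manip.movel([*b,.24],v=.12); st("up")
manip.movel([.47,.26,.24],v=.15)
manip.movel([.47,.26,.03],v=.12); 
print(manip.movel([.47,.26,.012],v=.03,until_force=3)); st("placed")
im=viewer.read_camera("scene"); cv2.imwrite("pics/s1.png",im[:,:,::-1])
E
```

```text
[-0.0341  0.4587  2.0537 -0.      0.6292  1.6561] [ 0.0907  0.5392  1.7232 -0.      0.8792  1.7809]
above t 3.9417 tcp [0.6097 0.0667 0.26  ] w 0.9039758304301989 ff 0.0 F [-0.4632 -0.3764 -0.0495]
False
down t 5.2833 tcp [0.6102 0.0674 0.1178] w 0.9019389472817865 ff 0.0 F [-0.0621  0.3413  0.6022]
grip t 5.9833 tcp [0.6096 0.0673 0.1171] w 0.4404034367300166 ff 30.000056326389313 F [0.3376 0.0673 0.8728]
up t 7.1583 tcp [0.609  0.0673 0.2391] w 0.44155357755978886 ff 29.99995619058609 F [-0.5066  0.2883 -1.5877]
True
placed t 11.2833 tcp [0.47   0.26   0.0156] w 0.4386145452568693 ff 30.000429153442383 F [-0.2697  0.8967  2.2498]
```

View pics/s1.png

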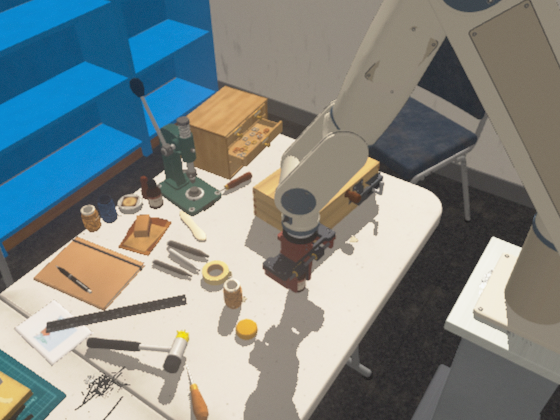

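The bottle is upright on the bare table under the gripper at about (298,275), clear of the spool at (232,293). Next I release it and tug the knob.

```bash
python3 - <<'E'
from h import *
manip.command_gripper(.75); manip.wait(.3)
manip.movel([.47,.26,.2],v=.15); manip.command_gripper(.5)
k=B(-.123,0,.074)
manip.move_pose(k+[0,0,.10],Q)
print(nets.recognise("scene","dye_bottle")[:1] if viewer.read_camera("scene") is not None else 0)
print(manip.movel(k,v=.08,until_force=6)); st("at knob")
manip.command_gripper(0); st("grip")
a=manip.get_ft_force()
print("stopped",manip.movel(k+[0,0,.010],v=.015,until_force=12)); st("tug")
manip.wait(.15); st("hold")
E
```

```text
[{'bbox': [298.1, 275.0, 13.1, 30.7], 'conf': 0.73}]
False
at knob t 16.7083 tcp [ 0.4695 -0.0038  0.0744] w 0.5012687904223387 ff 0.0 F [-0.0799 -0.3308 -0.3396]
grip t 17.1667 tcp [ 0.4693 -0.0039  0.0742] w 0.273832215674736 ff 30.00048990128562 F [-0.4493 -0.5523  3.1615]
stopped False
tug t 17.9833 tcp [ 0.4701 -0.004   0.0844] w 0.2707201926083399 ff 29.999352016020566 F [ 5.2006 -2.3639 -2.9068]
hold t 18.1333 tcp [ 0.4701 -0.004   0.0843] w 0.2751640762497861 ff 29.999458675738424 F [ 5.3491 -2.32   -3.0039]
```

The lid followed the tug 10 mm with only about 6 N, so it's already free and the catch can stay as it is. I'll raise it along its arc.

```bash
python3 - <<'E'
from h import *
def tcp(a):
    c,s=np.cos(a),np.sin(a); return B(.095-.218*c+.013*s,0,.075+.218*s+.013*c-.014)
for a in np.linspace(.1,.785,8):
    r=manip.movel(tcp(a),v=.06,until_force=20); st(f"{a:.2f} {r}")
    if r: break
im=viewer.read_camera("scene"); cv2.imwrite("pics/s2.png",im[:,:,::-1])
E
```

```text
0.10 False t 18.4833 tcp [ 0.4716 -0.0042  0.0958] w 0.2706685766293415 ff 29.999528287444264 F [ 3.9579 -1.4187 -3.7807]
0.20 False t 18.9917 tcp [ 0.4758 -0.0047  0.1167] w 0.2731327984468431 ff 29.99927337979898 F [ 1.4561 -2.4178 -2.6929]
0.30 False t 19.5 tcp [ 0.4822 -0.0055  0.1371] w 0.27300815892351155 ff 29.999334249878302 F [ 0.1835 -2.964  -2.636 ]
0.39 False t 20.0083 tcp [ 0.4905 -0.0065  0.1568] w 0.27186643780261227 ff 29.99951791134663 F [-0.5761 -3.2789 -1.9233]
0.49 False t 20.5167 tcp [ 0.5011 -0.0078  0.176 ] w 0.27108817590347806 ff 29.999753823503852 F [-2.1017 -3.8722 -1.5529]
0.59 False t 21.025 tcp [ 0.5135 -0.0094  0.1939] w 0.2725986789011533 ff 29.999642113689333 F [-1.6724 -6.0176 -1.5935]
0.69 False t 21.5333 tcp [ 0.5274 -0.0111  0.2103] w 0.26910596720580454 ff 29.999596180859953 F [-1.2258 -4.2901 -1.5917]
0.79 False t 22.0417 tcp [ 0.5426 -0.013   0.2252] w 0.269399982903091 ff 29.999334623571485 F [-0.0924 -6.2062 -2.9822]
```

View pics/s2.png

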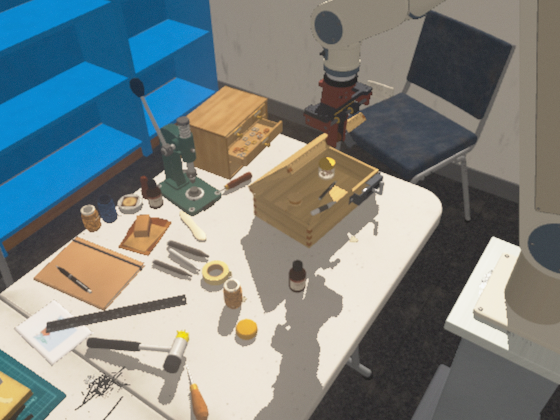

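The lid is open, its left front edge ending near (322,143), with the fingers at the knob. The bottle is upright at (298,275). I'll check the angle by projection, then hand in.

```bash
python3 - <<'E'
from h import *
for a in (.6,.785,1.):
    c,s=np.cos(a),np.sin(a); print(a,[proj("scene",B(.095-.19*c+h*s,.15,.075+.19*s+h*c)).round(0) for h in(0,.026)],[proj("scene",B(.095-.19*c+h*s,-.15,.075+.19*s+h*c)).round(0) for h in(0,.026)])
im=cv2.imread("pics/s2.png")[90:250,230:400]; cv2.imwrite("pics/s2c.png",cv2.resize(im,(637,600),interpolation=cv2.INTER_CUBIC))
manip.wait(.3); st("end")
E
```

```text
0.6 [array([300., 188.]), array([295., 178.])] [array([372., 131.]), array([369., 122.])]
0.785 [array([292., 175.]), array([286., 165.])] [array([366., 119.]), array([361., 111.])]
1.0 [array([282., 160.]), array([274., 152.])] [array([357., 107.]), array([351.,  99.])]
end t 22.3917 tcp [ 0.5425 -0.013   0.2251] w 0.27046616907376086 ff 29.99937920132652 F [-0.1203 -5.5112 -3.4272]
```

View pics/s2c.png

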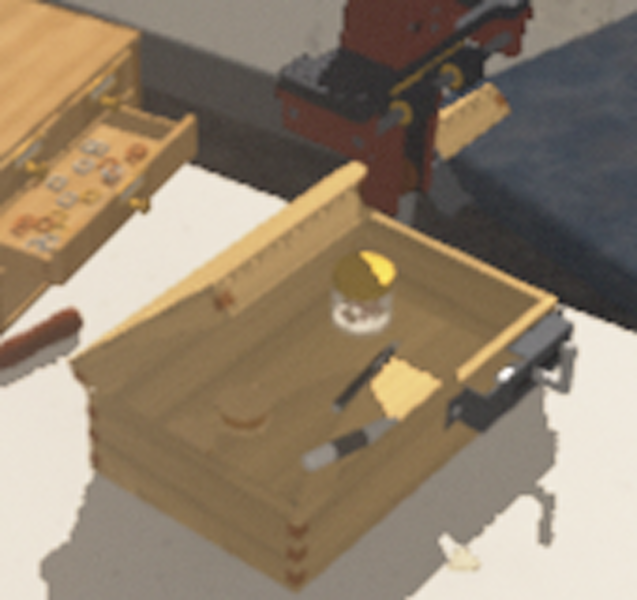

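The lid's front corners are near (290,170) and (363,115), which matches about 0.785 rad.

```bash
python3 -c "
from station import manip
print(manip.job_done())"
```

```text
the job is handed in; nothing more can be done
None
```

The job is handed in, with no verdict returned: the bottle stands upright on the table, the tug showed the catch wasn't holding the lid so I left it alone, and the lid is held by its knob at about 45° (0.785 rad).

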